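Close the split pump housing on its dowels and hold it shut

ROBOT

A 6-joint arm with a two-finger parallel gripper is mounted at the origin on a cart in front of the work surface, level with it; the furniture and walls round the work are solid. World frame = base frame: x ahead of the robot, y to its left, z up, the work surface at z = 0. Lengths are in m, angles in rad, forces in N, time in s.
With the tool pointing down it reaches from about 0.35 to 0.775 m from the base axis. Payload 5.5 kg.
Tool frame: the origin (TCP) lies at the very end of the fingers, on their centre line; the grasp point (between the pads) lies 19 mm behind it; z points along the fingers, y is the line along which they close (so a half turn about z gives the same grasp; the last joint's range is limited). The gripper opens to 85 mm and grips with 20 to 120 N. Pads are 22 mm wide; open, the fingers measure 114 mm over their backs; the gripper's body (76 mm by 85 mm) begins 54 mm behind the grasp point. The pads swing forward as they close: fully open they stand 13 mm farther back than shut.
Start: joints at [-1.269, 0.313, 0.046, 1.304, 0, 1.431], TCP at [0.246, -0.52, 0.231] pointing down, gripper open.
Joint ranges: [-2.76, 2.76], [-0.86, 1.69], [-1.03, 1.26], [-2.2, 2.34], [-1.47, 1.5], [-3.14, 3.14]. Speed limits (rad/s): [2.57, 2.57, 3.14, 3.14, 3.14, 3.14].

INTERFACE

Orientations are given as a unit quaternion [w, x, y, z].
In Python, from workcell import env, cams, ticket, spotter gives the robot as it stands.
- The arm moves only by the tool jog_arm, never from a script. Its argument "increments" is a list that holds one entry, the list of rows, each a list of 7 numbers: the shift along the tool's x, y, z in units of 0.25 m (1.0 is 0.25 m), then the turn, a rotation vector about the tool's x, y, z in units of 180 degrees (1.0 is 180 degrees), then the closure in counts, from 0 (fully open) to 255 (shut). A call has 1 to 20 rows; each row shifts and turns the commanded pose from where the row before left it, along the tool's axes as they then stand; what a row does not reach is not made up. A row lasts 1/10 s, in which the tool goes at most 50 mm and 8.59 degrees, less where a joint would pass 70% of its speed; a pose out of reach is approached as far as the arm can. A call with a number of a shift or a turn outside -1 to 1 is refused whole. A call with a gripper value outside its range is refused whole. The fingers move at their own pace and stop on an object; "force" is the grip in N (left out, the last holds). Time passes only in rows, so rows that do not move let the fingers close. It gives the time, the measured TCP pose, the force, the opening and the grip force at its end, in the units of the state.
- env.get_state(): the state, without advancing time (a new reading comes with each control period).
- cams.read_camera(name): name is "scene" or "top" or "wrist"; returns a dict with "pixels" (384x512x3 uint8, red, green, blue), "fx", "fy", "cx", "cy" (pixels), "k1" (the pictures are not rectified: a ray, as slopes to the right and down, at radius r is drawn at 1 + k1 r^2 times it, then the intrinsics apply), "xyz" and "attitude" of the camera in the world; the wrist camera has in their place "mount" (4x4, takes a point from camera to tool coordinates, whose origin is the TCP and whose axes are the flange's). Camera axes: x right, y down, z forward; pixel columns grow to the right and rows downward; lengths in m; the calibration is good to about 2 mm. A picture is of the moment at which its call begins: read the wrist's pose just before it. There is no depth.
- ticket.hand_in(): hands the job in; it is judged then, once.
Trained networks look in the newest picture that a camera, given by its name, has taken for a name from the list of things; names that differ only in an ending like _2 or _b are one class to them, and where a whole thing is asked for, a point or a joint stands for the part that bears it (a point fixed in the world has none). Each returns a list of dicts, best first, with "conf" (0 to 1); they miss things now and then, are a little off and sometimes report something else, mostly with a low value. They report only what shows in the picture. A call takes as long as a camera call.
- spotter.find_in(target, camera): "uv" ([column, row] in pixels, amid what is visible of it).
- spotter.cut_out(target, camera): "region" (384x512 bool, what is visible of it) and "uv" ([column, row] in pixels, amid what is visible of it).
- spotter.landmark_of(target, camera): "uv" ([column, row] in pixels: a listed point, or the origin of a listed thing).
The state is a dict: "clock": time; "joint_pos": joint angles; "qvel": joint speeds; "tau": joint torques, N m; "tcp_pos": TCP position; "orientation": TCP orientation; "wrist_force": force on the tool from outside, world axes, zero at the start; "ft_torque": the same for the moment, N m; "finger_gap": finger opening in m; "grip_force": force on a finger pad.
Only numpy, scipy, OpenCV 4.12 (cv2) and the standard library are available. Lean on these libraries where they do the work, as an engineer would, in place of code of your own. Each camera call takes 0.05 s, during which the arm holds its last target. There are 200 camera calls.

TASK

First swing the red vent lever of the pump housing to the yellow mark (60 degrees) so that trapped air can get out, and leave it there. Then fit the loose blue upper half over the two dowels of the lower half, large hole on large dowel, press it down against the sprung orange disc until the two halves meet flush all round, and finish while still holding it pressed shut (do not let go: a colleague will put in the screws). Leave the beaker, the label roll and the yellow cap where they stand.

Things in the scene. Friction and masses are not known exactly. Their poses are not given: they have to be found in the camera images.
- lower_half: Lower half of the pump housing, aluminium, bolted down. Origin: centre of its underside on the desk, z up. Block 84 (x) by 120 (y) mm on a 100 by 136 mm foot; split face 40 mm above the origin. Brass spigots 84 mm out at +y and -y. On its -x side the vent lever over a white quadrant reaching 78 mm from the pivot, 18 to 23 mm high: black marks at 0, 30, 90 degrees, broad yellow one at 60.
- dowel_large (a point): Foot centre of the large dowel (14 mm diameter) on the split face, at the lower half's local (0, +44, 40) mm; axes as the lower half's. Both dowels are dark steel and stand 24 mm above the face: cylindrical for 12 mm, then tapering to a bullet nose (35 % of the diameter at the tip).
- dowel_small (a point): Centre of the foot of the small dowel (10 mm diameter), on the split face at local (0, -44, 40) mm.
- sprung_disc (a joint): Travel (m) of the orange sprung disc (42 mm diameter) in the middle of the split face. 0: it stands 6 mm proud and keeps the halves that far apart even under the upper half's weight; 0.006: flush, halves closed. Spring force 7 N at 0, 12 N at 0.006; it opens the housing again when the push ends. The rigid faces stop further closing.
- vent_lever (a joint): Angle (rad) of the red lever about its vertical pivot, growing counter-clockwise seen from above, 0 to 1.571 (end stop). At 0 the arm points along 135 degrees from the lower half's +x (midway between its -x and +y). The yellow mark is at 1.047 (60 degrees): arm along 195 degrees from +x. Light friction (0.06 N m); it stays where it is left.
- vent_pivot (a point): Pivot of the vent lever, at the lower half's local (-80, 0, 30) mm; axes as the lower half's.
- vent_knob (a point): Centre of the top of the upright round grip of the red lever: 16 mm diameter, 36 mm tall, its top 68 mm and its foot 32 mm above the desk, 47 mm from the pivot; it turns with the lever.
- upper_half: Loose blue upper half, 0.25 to 0.46 kg. Origin: centre of its flat underside, z up. Plate 84 (x) by 120 (y) by 18 mm; in the middle a solid grip rib 22 mm thick (x), 56 mm long (y), top 49.5 mm above the origin. Through holes of 16 mm at (0, +44) and 12 mm at (0, -44). Closed, its axes match the lower half's, its underside on the split face.
- hole_large (a point): Centre of the lower mouth of the 16 mm hole, in the upper half's underside at local (0, +44, 0) mm; it goes on the large dowel.
- hole_small (a point): Centre of the lower mouth of the 12 mm hole, in the upper half's underside at local (0, -44, 0) mm; it goes on the small dowel.
- rib_top (a point): Centre of the top of the upper half's grip rib, local (0, 0, 49.5) mm; axes as the upper half's.
- beaker: Clear beaker, 70 mm across, 90 mm tall, standing on the desk; bystander. Origin at the centre of its underside.
- label_roll: Roll of bottle labels, 67 mm across, 45 mm tall, standing on the desk; bystander. Origin at the centre of its underside.
- boom_tip (a point): Obstacle, keep the arm clear: free end (about 28 mm block) of the filling machine's fixed boom, about 0.37 m above the desk. The boom, an 11 mm rod, runs from it 0.34 m to the left (+y), sinking to 0.28 m height; it is carried at y 0.21 by a rod along x (x 0.30 to 0.50, height 0.30) from the machine's grey case (x 0.46 to 0.72, y 0.25 to 0.65, up to 0.18 high).
- jerry_cap: Yellow canister cap, 62 mm across, 22 mm tall, lying on the desk; bystander. Origin at the centre of its underside.

How it is judged:
On the way, in this order (a step that is already met when the one before it is completed fails the run):
1. the vent lever stands at the yellow mark, 60 degrees (within 6), and is at rest (value of joint vent_lever between 0.942 and 1.152 rad and velocity of joint vent_lever between -0.05 and 0.05 rad/s), for 0.2 s.
2. the upper half is on both dowels, large hole on large dowel (horizontal distance between hole_large and dowel_large below 0.0035 m and z of hole_large in the frame of dowel_large below 0.018 m and horizontal distance between hole_small and dowel_small below 0.0035 m and z of hole_small in the frame of dowel_small below 0.018 m), for 0.1 s.
At the end, for the whole second after the job is handed in: Vent lever within 6 degrees of the yellow mark; each hole within 2.5 mm of its own dowel in plan, gap between the halves under 2 mm at both dowels, parallel within 0.04 rad; upper half still, the robot bearing on it with over 3 N; bystanders within 30 mm of their start (value of joint vent_lever between 0.942 and 1.152 rad and horizontal distance between hole_large and dowel_large below 0.0025 m and z of hole_large in the frame of dowel_large below 0.002 m and horizontal distance between hole_small and dowel_small below 0.0025 m and z of hole_small in the frame of dowel_small below 0.002 m and angle between the z axis of upper_half and the z axis of lower_half, either way round below 0.04 rad and contact force between any of the fingers, the arm and upper_half above 3 N and linear speed of upper_half below 0.02 m/s and distance of each of beaker, label_roll, jerry_cap from where it was at the start of the episode below 0.03 m); the arm keeps its last pose, push and grip.
It fails at once if the beaker is knocked away (over 30 mm) or over (distance of beaker from where it was at the start of the episode above 0.03 m or angle between beaker's own z axis and vertical above 0.5 rad).
It fails at once if the label roll is knocked away (over 30 mm) or over (distance of label_roll from where it was at the start of the episode above 0.03 m or angle between label_roll's own z axis and vertical above 0.5 rad).
It fails at once if the yellow cap is knocked away (over 30 mm) or over (distance of jerry_cap from where it was at the start of the episode above 0.03 m or angle between jerry_cap's own z axis and vertical above 0.5 rad).
It also fails if it takes over 61 s, if anything falls off the work surface, if the arm or the gripper's body presses on something with over 40 N, if the wrist force passes 120 N, or if a joint passes its speed limit or range.

## Working session

There is one attempt and no reset: what is moved stays moved. The work goes in short steps, Python scripts to look and compute and a tool call to move; the robot and the scene stay as the last step left them, time stands still between calls to the robot, and variables do not carry over. Pictures are saved under pics/ and viewed, at most 10 in all, crops included, and the job is handed in when it is done.

Besides the shell and the picture viewer there is one more tool, called after "Emit:" as name(argument=value, ...) on one line, values as JSON. jog_arm: Moves the arm, as the interface text tells. Shifts and turns lie within -1 to 1; 1 stands for 0.25 m of shift or 180 degrees of turn. Its arguments: {"type":"object","properties":{"increments":{"type":"array"},"force":{"type":"number"}},"required":["increments"]}

```bash
mkdir -p pics
cat > h.py <<'E'
import numpy as np, cv2
from scipy.spatial.transform import Rotation as R
from workcell import env, cams, ticket, spotter
def q2R(q): return R.from_quat([q[1],q[2],q[3],q[0]]).as_matrix()
def cam(name):
    s=env.get_state(); c=cams.read_camera(name)
    if 'mount' in c:
        T=np.eye(4); T[:3,:3]=q2R(s['orientation']); T[:3,3]=s['tcp_pos']
        M=T@np.array(c['mount']); c['R'],c['t']=M[:3,:3],M[:3,3]
    else:
        a=np.array(c['attitude']); c['R']=a if a.shape==(3,3) else q2R(a); c['t']=np.array(c['xyz'])
    return c
def ray(c,uv):
    d=np.array([(uv[0]-c['cx'])/c['fx'],(uv[1]-c['cy'])/c['fy']]); p=d.copy()
    for _ in range(20): p=d/(1+c['k1']*(p@p))
    return c['R']@np.array([p[0],p[1],1.])
def atz(c,uv,z):
    d=ray(c,uv); return c['t']+d*(z-c['t'][2])/d[2]
def proj(c,P):
    p=c['R'].T@(np.array(P)-c['t']); s=p[:2]/p[2]; s=s*(1+c['k1']*(s@s))
    return np.array([s[0]*c['fx']+c['cx'],s[1]*c['fy']+c['cy']])
def tri(obs):
    A=np.zeros((3,3));b=np.zeros(3)
    for c,uv in obs:
        d=ray(c,uv);d/=np.linalg.norm(d);Q=np.eye(3)-np.outer(d,d);A+=Q;b+=Q@c['t']
    return np.linalg.solve(A,b)
def save(c,fn): cv2.imwrite('pics/'+fn,c['pixels'][:,:,::-1])
E
python3 - <<'E'
from h import *
np.set_printoptions(precision=4,suppress=True)
s=env.get_state(); print(s)
C={n:cam(n) for n in('scene','top','wrist')}
for n in C: save(C[n],n+'0.png'); print(n,C[n]['t'],C[n]['R'][:,2],C[n]['fx'])
Z=dict(lower_half=0,dowel_large=.04,dowel_small=.04,vent_pivot=.03,vent_knob=.068,upper_half=0,hole_large=0,hole_small=0,rib_top=.0495,beaker=0,label_roll=0,boom_tip=.37,jerry_cap=0)
for k,z in Z.items():
    for n in C:
        for r in spotter.landmark_of(k,n)[:2]:
            print(k,n,np.round(r['uv'],1),round(r['conf'],2),atz(C[n],r['uv'],z))
im=np.hstack([C['scene']['pixels'],C['top']['pixels']])
E
```

```text
{'clock': 0.0, 'joint_pos': array([-1.2686,  0.314 ,  0.0449,  1.3036, -0.    ,  1.4312]), 'qvel': array([-0.0018, -0.0001, -0.0004, -0.0002, -0.0011,  0.0013]), 'tau': array([ -0.0005, -48.0633,  29.8531,   0.0193,  -0.0003,  -0.    ]), 'tcp_pos': array([ 0.2457, -0.5193,  0.2304]), 'orientation': array([-0.0009,  0.9757,  0.2191, -0.0001]), 'wrist_force': array([ 0.6887,  0.1322, -0.5902]), 'ft_torque': array([-0.0086, -0.0148,  0.0124]), 'grip_force': 0.0, 'finger_gap': 0.08570649589772192}
scene [-0.0428 -0.9303  1.1101] [ 0.4656  0.6078 -0.6432] 456.8350677161468
top [ 0.523  -0.1465  1.1197] [ 0.0642  0.041  -0.9971] 394.5679891882967
wrist [ 0.3047 -0.4916  0.3733] [-0.2377 -0.1114 -0.9649] 323.480667473564
lower_half scene [250.  224.9] 0.73 [0.6835 0.0277 0.    ]
lower_half scene [282.8 275.4] 0.72 [ 0.6213 -0.2254  0.    ]
lower_half top [301.2 190.5] 0.6 [ 0.6068 -0.232   0.    ]
dowel_large top [293.1 176.5] 0.66 [ 0.642  -0.2066  0.04  ]
dowel_large top [303.9 190.3] 0.42 [ 0.6044 -0.2363  0.04  ]
dowel_small scene [280.7 282.7] 0.64 [ 0.5734 -0.2691  0.04  ]
dowel_small
[... 531 characters left out ...]
_small top [229.1 242.5] 0.64 [ 0.4567 -0.03    0.    ]
rib_top scene [250.2 226.3] 0.66 [ 0.6474 -0.0211  0.0495]
rib_top top [225.1 172.6] 0.89 [ 0.6496 -0.0204  0.0495]
rib_top top [302.9 190.5] 0.74 [ 0.6031 -0.2328  0.0495]
beaker scene [295.2 226.8] 0.64 [ 0.8045 -0.0794  0.    ]
beaker top [246.2 126.3] 0.87 [ 0.79   -0.0728  0.    ]
label_roll scene [310.4 258.4] 0.89 [ 0.7417 -0.2256  0.    ]
label_roll top [298.7 140.8] 0.73 [ 0.749  -0.2237  0.    ]
boom_tip top [211.6 178.9] 0.45 [ 0.5992 -0.0324  0.37  ]
boom_tip top [304.1 189.5] 0.18 [ 0.581  -0.2092  0.37  ]
jerry_cap scene [206.8 267.2] 0.52 [ 0.4489 -0.0471  0.    ]
jerry_cap top [232.6 240.1] 0.94 [ 0.4636 -0.0398  0.    ]
```

Run:
```python
import cv2,numpy as np
t=cv2.imread('pics/top0.png')[90:270,180:360]; t=cv2.resize(t,(600,600),interpolation=cv2.INTER_CUBIC); cv2.imwrite('pics/topc.png',t)
s=cv2.imread('pics/scene0.png')[130:320,150:400]; s=cv2.resize(s,(780,593),interpolation=cv2.INTER_CUBIC); cv2.imwrite('pics/scenec.png',s)
```

```text
(no output)
```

View pics/topc.png

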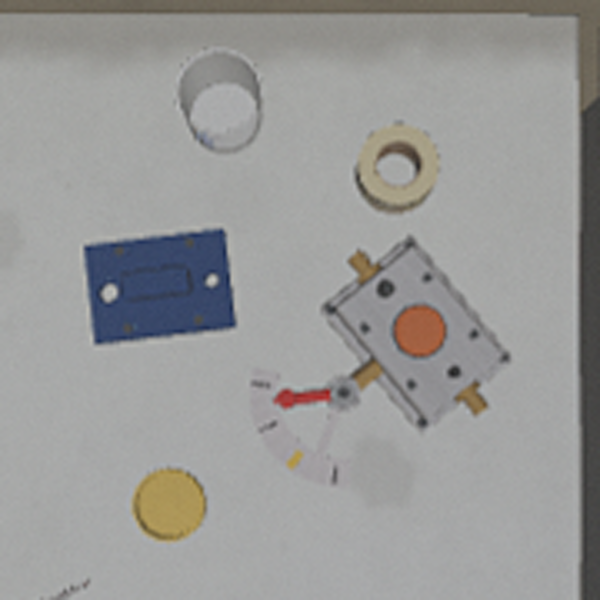

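View pics/scenec.png

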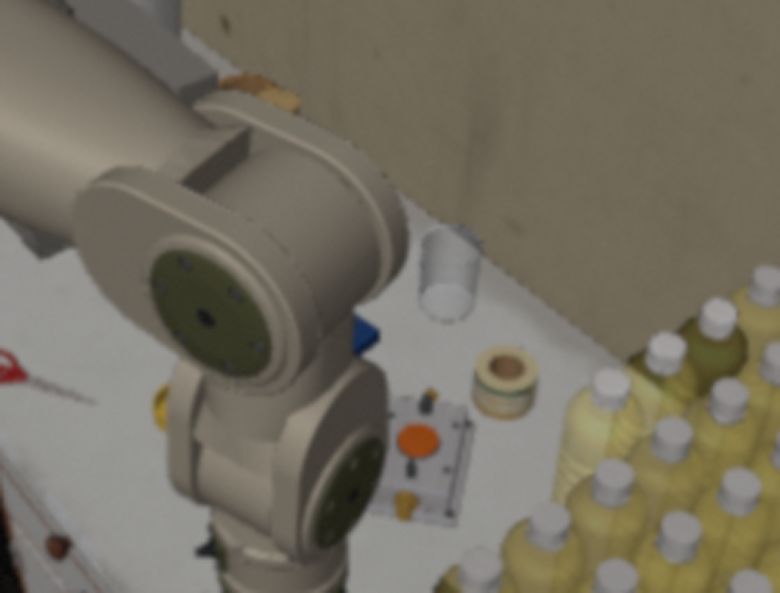

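The top view shows the blue half at crop (160,286), large hole at the left (109,293) and small hole at (212,280). The lower half is at crop (419,331), with the large dowel at (386,288) and the small one at (454,372). The red lever knob is at (286,398), the pivot at (343,392) and the yellow mark at (295,459). The scene view is mostly blocked by the arm.

```bash
cat > seg.py <<'E'
from h import *
def cent(c,lo,hi,box=None,minarea=15):
    hsv=cv2.cvtColor(c['pixels'],cv2.COLOR_RGB2HSV)
    m=cv2.inRange(hsv,np.array(lo),np.array(hi))
    if box: k=np.zeros_like(m);k[box[1]:box[3],box[0]:box[2]]=1;m=m*k
    n,l,st,ce=cv2.connectedComponentsWithStats(m)
    i=sorted(range(1,n),key=lambda j:-st[j,4])[:3]
    return [(ce[j],st[j,4]) for j in i if st[j,4]>=minarea]
E
python3 - <<'E'
from seg import *
np.set_printoptions(precision=4,suppress=True)
c=cam('top')
print('disc',[(atz(c,u,.046),a) for u,a in cent(c,(5,150,120),(15,255,255),(250,150,360,230))])
print('red',[(u,a) for u,a in cent(c,(172,120,80),(180,255,255),(250,150,360,260))],[(u,a) for u,a in cent(c,(0,150,80),(4,255,255),(250,150,360,260))])
for n,uv,z in[('dl',(295.7,176.5),.052),('ds',(316.2,201.6),.052),('knob',(265.8,209.3),.068),('piv',(283,207.6),.03),('mark',(268.5,227.8),.023),('hl',(212.8,177.9),.009),('hs',(243.5,174),.009),('ribtop',(226.8,175),.0495)]:
    print(n,atz(c,uv,z))
E
python3 - <<'E'
import cv2
a=cv2.imread('pics/top0.png');b=cv2.imread('pics/wrist0.png')
import numpy as np
cv2.imwrite('pics/two.png',cv2.resize(np.hstack([a,b]),(800,300),interpolation=cv2.INTER_AREA))
E
```

```text
disc [(array([ 0.6081, -0.2404,  0.046 ]), np.int32(143))]
red [] [(array([270.0238, 208.7143]), np.int32(42))]
dl [ 0.6407 -0.2129  0.052 ]
ds [ 0.5734 -0.2685  0.052 ]
knob [ 0.5503 -0.1334  0.068 ]
piv [ 0.5566 -0.1802  0.03  ]
mark [ 0.5004 -0.141   0.023 ]
hl [0.6388 0.0191 0.009 ]
hs [ 0.651  -0.0681  0.009 ]
ribtop [ 0.643  -0.0252  0.0495]
```

View pics/two.png

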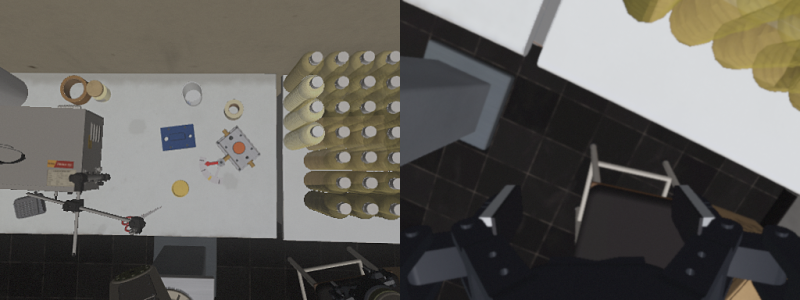

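Emit:
jog_arm(increments=[[[0.098, -0.075, 0, 0, 0, 0, 0], [0.098, -0.075, 0, 0, 0, 0, 0], [0.098, -0.075, 0, 0, 0, 0, 0], [0.098, -0.075, 0, 0, 0, 0, 0], [0.098, -0.075, 0, 0, 0, 0, 0], [0.098, -0.075, 0, 0, 0, 0, 0], [0.098, -0.075, 0, 0, 0, 0, 0], [0.098, -0.075, 0, 0, 0, 0, 0], [0.11, -0.03, -0.02, 0, 0, 0, 0], [0.11, -0.03, -0.02, 0, 0, 0, 0], [0.11, -0.03, -0.02, 0, 0, 0, 0], [0.11, -0.03, -0.02, 0, 0, 0, 0], [0.11, -0.03, -0.02, 0, 0, 0, 0], [0.11, -0.03, -0.02, 0, 0, 0, 0], [0, 0, 0, 0, 0, -0.044, 0], [0, 0, 0, 0, 0, -0.044, 0], [0, 0, 0, 0, 0, -0.044, 0], [0, 0, 0, 0, 0, -0.044, 0], [0, 0, 0, 0, 0, -0.044, 0], [0, 0, 0, 0, 0, -0.044, 0]]])

```text
clock: 4.15
tcp_pos: [0.4888, -0.1892, 0.2613]
orientation: [0.0, 0.803, 0.596, -0.0]
wrist_force: [1.0, -0.5, -0.2]
finger_gap: 0.0855
grip_force: 0.0
```

Emit:
jog_arm(increments=[[[0, 0, 0, 0, 0, -0.044, 0], [0, 0, 0, 0, 0, -0.044, 0], [0, 0, 0, 0, 0, -0.044, 0], [0, 0, 0, 0, 0, -0.044, 0], [0, 0, 0, 0, 0, -0.044, 0], [0, 0, 0, 0, 0, -0.044, 0], [0, 0, 0, 0, 0, 0, 0], [0, 0, 0, 0, 0, 0, 0]]])

```text
clock: 4.95
tcp_pos: [0.4888, -0.1892, 0.2613]
orientation: [0.0, 0.499, 0.867, -0.0]
wrist_force: [-0.4, -0.0, -1.0]
finger_gap: 0.0853
grip_force: 0.0
```

Run:
```python
from seg import *
np.set_printoptions(precision=4,suppress=True)
s=env.get_state();print(s['joint_pos'],s['tcp_pos'],s['wrist_force'])
c=cam('wrist');save(c,'wrist1.png')
print('tool x,y',q2R(s['orientation'])[:,:2].T,'cam',c['t'],c['R'][:,2])
c2=cam('scene');save(c2,'scene1.png')
Z=dict(dowel_large=.04,dowel_small=.04,vent_pivot=.03,vent_knob=.068,hole_large=0,hole_small=0,rib_top=.0495,upper_half=0,lower_half=0)
for k,z in Z.items():
    for n,cc in(('wrist',c),('scene',c2)):
        for r in spotter.landmark_of(k,n)[:1]: print(k,n,np.round(r['uv'],1),round(r['conf'],2),atz(cc,r['uv'],z))
cv2.imwrite('pics/w1.png',cv2.resize(c['pixels'][:,:,::-1],(768,576),interpolation=cv2.INTER_CUBIC))
```

```text
[-0.5225  0.2069 -0.0216  1.3421 -0.0001  0.5218] [ 0.4888 -0.1892  0.2613] [-0.417  -0.0493 -0.9957]
tool x,y [[-0.5025  0.8646 -0.0001]
 [ 0.8646  0.5025  0.    ]] cam [ 0.4543 -0.1322  0.4041] [ 0.1329 -0.2276 -0.9646]
dowel_large wrist [351.2 239.2] 0.62 [ 0.643  -0.2131  0.04  ]
dowel_large scene [286.7 263.1] 0.66 [ 0.6404 -0.2194  0.04  ]
dowel_small wrist [281.9 254.2] 0.88 [ 0.5796 -0.273   0.04  ]
dowel_small scene [280.4 280.5] 0.58 [ 0.5783 -0.2619  0.04  ]
vent_pivot wrist [306.5 180.4] 0.72 [ 0.5575 -0.1796  0.03  ]
vent_pivot scene [254.3 271.8] 0.6 [ 0.5427 -0.1782  0.03  ]
vent_knob wrist [328.4 147.9] 0.79 [ 0.548  -0.1336  0.068 ]
vent_knob scene [247.8 254.1] 0.61 [ 0.5513 -0.134   0.068 ]
hole_large wrist [445.7  74.6] 0.8 [0.6423 0.0154 0.    ]
hole_large scene [242.9 233.7] 0.77 [0.6362 0.0069 0.    ]
hole_small wrist [412.2 136.2] 0.68 [ 0.651 -0.067  0.   ]
hole_small scene [258.5 243.8] 0.81 [ 0.6484 -0.0658  0.    ]
rib_top wrist [448.9 105.3] 0.95 [ 0.6423 -0.0264  0.0495]
rib_top scene [251.9 225.3] 0.73 [ 0.655  -0.0206  0.0495]
upper_half wrist [430.7 103. ] 0.87 [ 0.6466 -0.0218  0.    ]
upper_half scene [249.5 242. ] 0.79 [ 0.6294 -0.04    0.    ]
lower_half wrist [310.1 233.5] 0.9 [ 0.6102 -0.2431 -0.    ]
lower_half scene [286.9 277.3] 0.82 [ 0.6264 -0.2395  0.    ]
```

View pics/w1.png

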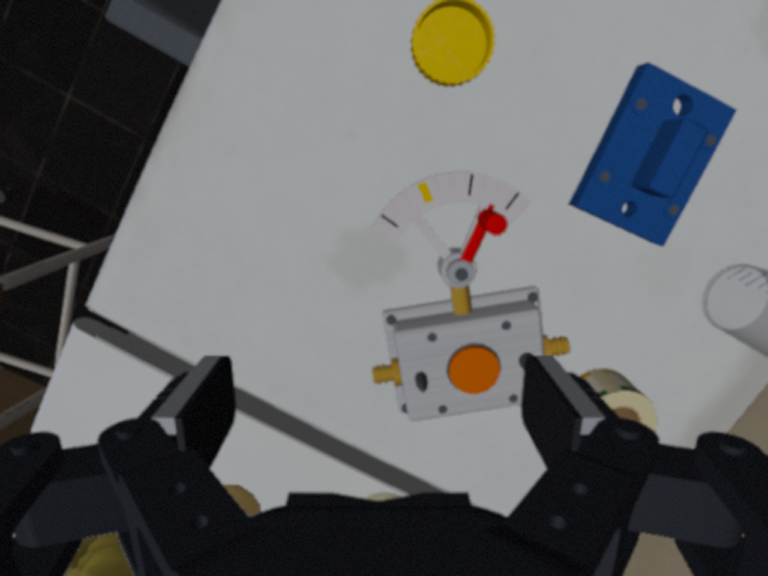

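The wrist view shows the lever knob at (490,220), the pivot at (458,268) and the yellow mark at (425,192). This agrees with the top camera, so I'm going to the knob.

Emit:
jog_arm(increments=[[[0.024, 0.107, 0, 0, 0, 0, 0], [0.024, 0.107, 0, 0, 0, 0, 0], [0.024, 0.106, 0, 0, 0, 0, 0], [0, 0, 0.14, 0, 0, 0, 0], [0, 0, 0.14, 0, 0, 0, 0], [0, 0, 0.14, 0, 0, 0, 0], [0, 0, 0.14, 0, 0, 0, 0], [0, 0, 0.14, 0, 0, 0, 0], [0, 0, 0.1, 0, 0, 0, 0], [0, 0, 0.07, 0, 0, 0, 0], [0, 0, 0, 0, 0, 0, 0]]], force=20)

```text
clock: 7.05
tcp_pos: [0.5465, -0.1324, 0.041]
orientation: [-0.003, 0.497, 0.868, -0.0]
wrist_force: [-0.3, 0.2, -0.4]
finger_gap: 0.0852
grip_force: 0.0
```

Emit:
jog_arm(increments=[[[0, 0, 0, 0, 0, 0, 255], [0, 0, 0, 0, 0, 0, 255], [0, 0, 0, 0, 0, 0, 255], [0, 0, 0, 0, 0, 0, 255], [0, 0, 0, 0, 0, 0, 255], [0, 0, 0, 0, 0, 0, 255], [0, 0, 0, 0, 0, 0, 255], [0, 0, 0, 0, 0, 0, 255], [0, 0, 0, 0, 0, 0, 255], [0, 0, 0, 0, 0, 0, 255]]], force=20)

```text
clock: 8.05
tcp_pos: [0.5495, -0.1331, 0.0446]
orientation: [0.001, 0.497, 0.868, 0.0]
wrist_force: [0.4, 2.8, 5.3]
finger_gap: 0.0151
grip_force: 21.6
```

Emit:
jog_arm(increments=[[[0.003, -0.017, 0, 0, 0, 0, 255], [0.003, -0.017, 0, 0, 0, 0, 255], [0.003, -0.016, 0, 0, 0, 0, 255], [0, -0.016, 0, 0, 0, 0, 255], [-0.001, -0.016, 0, 0, 0, 0, 255], [-0.001, -0.017, 0, 0, 0, 0, 255], [-0.004, -0.016, 0, 0, 0, 0, 255], [-0.005, -0.016, 0, 0, 0, 0, 255], [-0.005, -0.015, 0, 0, 0, 0, 255], [0, 0, 0, 0, 0, 0, 255], [0, 0, 0, 0, 0, 0, 255], [0, 0, 0, 0, 0, 0, 255]]])

```text
clock: 9.25
tcp_pos: [0.5182, -0.1523, 0.0442]
orientation: [-0.0, 0.497, 0.868, 0.001]
wrist_force: [1.1, 4.2, 5.8]
finger_gap: 0.0151
grip_force: 21.9
```

Run:
```python
from seg import *
s=env.get_state();print(s['tcp_pos'],s['joint_pos'],s['wrist_force'],s['finger_gap'])
p=s['tcp_pos'];print(np.degrees(np.arctan2(p[1]+.18,p[0]-.5575)), np.hypot(p[1]+.18,p[0]-.5575))
```

```text
[ 0.51823378 -0.15232184  0.04418484] [-0.43540415  0.37738957 -0.34874999  0.84478166  0.00156184  0.60465467] [1.1321878  4.18522622 5.84895958] 0.015109140025177319
144.82057658354992 0.048040777465499625
```

Emit:
jog_arm(increments=[[[0, 0, 0, 0, 0, 0, 0], [0, 0, 0, 0, 0, 0, 0], [0, 0, 0, 0, 0, 0, 0], [0, 0, 0, 0, 0, 0, 0], [0, 0, 0, 0, 0, 0, 0], [0, 0, 0, 0, 0, 0, 0], [0, 0, -0.1, 0, 0, 0, 0], [0, 0, -0.2, 0, 0, 0, 0], [0, 0, -0.2, 0, 0, 0, 0], [0, 0, -0.2, 0, 0, 0, 0], [0, 0, -0.2, 0, 0, 0, 0], [0.003, 0.097, 0, 0, 0, 0, 0], [0.003, 0.097, 0, 0, 0, 0, 0], [0.003, 0.097, 0, 0, 0, 0, 0], [0.003, 0.097, 0, 0, 0, 0, 0], [0, 0, 0, 0, 0, 0.041, 0], [0, 0, 0, 0, 0, 0.041, 0], [0, 0, 0, 0, 0, 0.041, 0], [0, 0, 0, 0, 0, 0, 0], [0, 0, 0, 0, 0, 0, 0]]])

```text
clock: 11.25
tcp_pos: [0.6003, -0.1016, 0.2687]
orientation: [-0.0, 0.654, 0.757, -0.0]
wrist_force: [0.1, -0.4, -0.2]
finger_gap: 0.0855
grip_force: 0.0
```

Run:
```python
from seg import *
from scipy.optimize import least_squares
np.set_printoptions(precision=4,suppress=True)
s=env.get_state();print(s['joint_pos'],s['tcp_pos'],s['wrist_force'])
c=cam('wrist');save(c,'wrist2.png');ct=cam('top');save(ct,'top2.png')
print('tool',q2R(s['orientation']).T)
Z=dict(dowel_large=.04,dowel_small=.04,vent_pivot=.03,vent_knob=.068,hole_large=0,hole_small=0,rib_top=.0495,upper_half=0,boom_tip=.37)
for k,z in Z.items():
    for n,cc in (('wrist',c),('top',ct)):
        for r in spotter.landmark_of(k,n)[:1]: print(k,n,np.round(r['uv'],1),round(r['conf'],2),atz(cc,r['uv'],z))
print('disc',[(atz(c,u,.046),a) for u,a in cent(c,(4,150,100),(17,255,255),None)])
q=np.array([[.314,.0449,1.3036],[.2069,-.0216,1.3421],[.37739,-.34875,.84478],s['joint_pos'][1:4]])
P=np.array([[.2457,-.5193,.2304],[.4888,-.1892,.2613],[.51823,-.15232,.04418],s['tcp_pos']])
r=np.hypot(P[:,0],P[:,1]);
# linear: r = a0 + A sin q2 + B cos q2 + C sin(q2-q3)+ D cos(q2-q3) ; z similarly, tool down const
f=lambda x:np.r_[x[0]+x[1]*np.sin(q[:,0]+x[2])+x[3]*np.cos(q[:,0]-q[:,1]+x[4])-r, x[5]+x[1]*np.cos(q[:,0]+x[2])-x[3]*np.sin(q[:,0]-q[:,1]+x[4])-P[:,2]]
o=least_squares(f,[0.05,.35,0,.35,0,0]);print(o.x,o.fun)
cv2.imwrite('pics/w2.png',cv2.resize(c['pixels'][:,:,::-1],(768,576),interpolation=cv2.INTER_CUBIC))
```

```text
[-0.2994  0.376   0.2263  1.4213 -0.0001  1.1251] [ 0.6003 -0.1016  0.2687] [ 0.1384 -0.4455 -0.2162]
tool [[-0.1458  0.9893 -0.    ]
 [ 0.9893  0.1458 -0.0002]
 [-0.0002 -0.0001 -1.    ]]
dowel_large wrist [273.8 250.2] 0.78 [ 0.6438 -0.213   0.04  ]
dowel_large top [294.8 175.6] 0.6 [ 0.6445 -0.2112  0.04  ]
dowel_small wrist [212.4 284.9] 0.76 [ 0.5727 -0.2741  0.04  ]
dowel_small top [311.1 202. ] 0.79 [ 0.5727 -0.256   0.04  ]
vent_pivot top [285.2 205.9] 0.84 [ 0.5614 -0.1862  0.03  ]
vent_knob wrist [170.4 198.9] 0.92 [ 0.5153 -0.1549  0.068 ]
vent_knob top [272.7 217.2] 0.59 [ 0.5296 -0.152   0.068 ]
hole_large wrist [301.   61.2] 0.83 [0.6414 0.0178 0.    ]
hole_small wrist [296.4 131.7] 0.95 [ 0.6509 -0.0663  0.    ]
rib_top wrist [303.3  97.1] 0.75 [ 0.6443 -0.0249  0.0495]
upper_half wrist [297.8  94.5] 0.84 [ 0.6445 -0.0213  0.    ]
disc [(array([ 0.6086, -0.2404,  0.046 ]), np.int32(730))]
[ 0.0063  0.5132  0.0022  0.4127 -0.1389 -0.2038] [ 0.0006 -0.0002 -0.0001 -0.0003 -0.     -0.      0.     -0.    ]
```

View pics/w2.png

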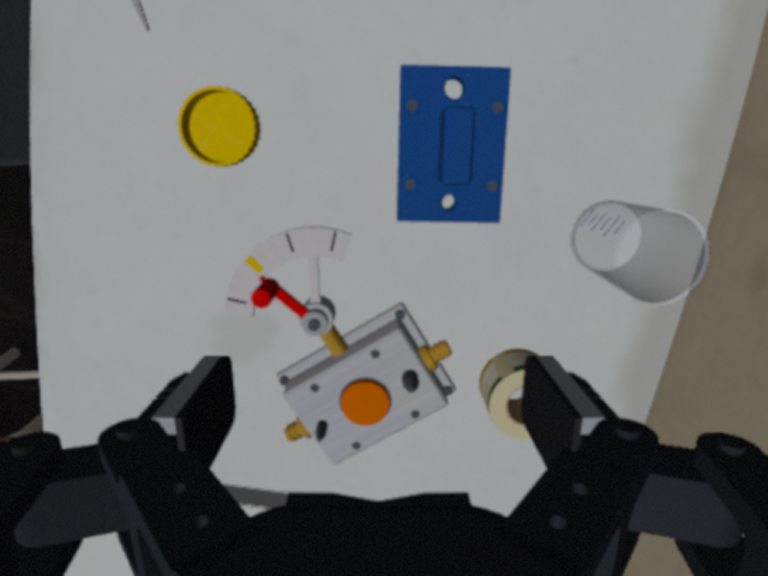

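Both lever and parts are clearly visible: the red knob at (262,293) lies by the yellow mark, the blue half is at (455,143), and the lower half is at (365,402). Next I check the lever angle, the refined part poses and the arm's clearance to the boom.

Run:
```python
from seg import *
from scipy.optimize import least_squares
np.set_printoptions(precision=4,suppress=True)
s=env.get_state();c=cam('wrist');sc=cam('scene')
# lever
piv=np.array([.5565,-.1796])
hsv=cv2.cvtColor(c['pixels'],cv2.COLOR_RGB2HSV);m=((hsv[...,0]<4)|(hsv[...,0]>172))&(hsv[...,1]>150)&(hsv[...,2]>70);m[:,:120]=0;m[280:]=0;m[:,230:]=0
ys,xs=np.nonzero(m);print('red n',len(xs),xs.mean(),ys.mean(),xs.min(),xs.max(),ys.min(),ys.max())
for a in(139.5,145.5,151.5):
    u=np.array([np.cos(np.radians(a)),np.sin(np.radians(a))])
    # sample model: arm r10..47 z.03, knob cylinder
    pts=[proj(c,[*(piv+r*u+7.9*.001*np.array([np.cos(t),np.sin(t)])),z]) for r in[.047] for z in(.032,.05,.068) for t in np.linspace(0,6.28,40)]
    pts=np.array(pts);print(a,pts.min(0),pts.max(0),'armmid',proj(c,[*(piv+.025*u),.03]))
# blue half
hb=cv2.inRange(hsv,np.array((105,120,40)),np.array((125,255,255)))
n,l,st,ce=cv2.connectedComponentsWithStats(hb);j=1+np.argmax(st[1:,4]);mask=(l==j).astype(np.uint8);print('blue',st[j])
cn,hi=cv2.findContours(mask,cv2.RETR_CCOMP,cv2.CHAIN_APPROX_NONE)
for k,h in enumerate(hi[0]):
    M=cv2.moments(cn[k])
    if h[3]>=0 and M['m00']>15:
        uv=(M['m10']/M['m00'],M['m01']/M['m00']);print('hole',uv,M['m00'],atz(c,uv,.009))
out=max(cn,key=cv2.contourArea);full=np.zeros((384,512),np.uint8);cv2.drawContours(full,[out],-1,1,-1)
def boxpts(x,y,w):
    R2=np.array([[np.cos(w),-np.sin(w)],[np.sin(w),np.cos(w)]]);P=[]
    for hx,hy,zs in((.042,.060,(0,.018)),(.011,.028,(.0495,))):
        for z in zs:
            for sx in(-1,1):
                for sy in(-1,1): P.append([*(R2@[sx*hx,sy*hy]+[x,y]),z])
    return P
def cost(x):
    p=np.array([proj(c,q) for q in boxpts(*x)],np.float32);h=cv2.convexHull((p*16).round().astype(np.int32))
    k=np.zeros_like(full);cv2.fillConvexPoly(k,h,1,shift=4);return (k!=full).sum()
from scipy.optimize import minimize
o=minimize(cost,[.645,-.0245,.14],method='Nelder-Mead',options=dict(initial_simplex=[[.645,-.0245,.14],[.65,-.0245,.14],[.645,-.02,.14],[.645,-.0245,.2]]))
print('upper',o.x,np.degrees(o.x[2]),o.fun)
# kinematics
q=np.array([[.314,.0449,1.3036],[.2069,-.0216,1.3421],[.37739,-.34875,.84478],s['joint_pos'][1:4]])
q1=np.array([-1.2686,-.5225,-.4354,s['joint_pos'][0]])
P=np.array([[.2457,-.5193,.2304],[.4888,-.1892,.2613],[.51823,-.15232,.04418],s['tcp_pos']])
r=P[:,0]*np.cos(q1)+P[:,1]*np.sin(q1);print('lat',-P[:,0]*np.sin(q1)+P[:,1]*np.cos(q1))
f=lambda x:np.r_[x[0]+x[1]*np.sin(q[:,0]+x[2])+x[3]*np.cos(q[:,0]-q[:,1]+x[4])-r, x[5]+x[1]*np.cos(q[:,0]+x[2])-x[3]*np.sin(q[:,0]-q[:,1]+x[4])-P[:,2]]
o=least_squares(f,[0.0,.5,0,.4,0,-.2]);print(o.x,o.fun);x=o.x
im=sc['pixels'][:,:,::-1].copy();jp=s['joint_pos'];a=jp[0];e=np.array([np.cos(a),np.sin(a),0]);lt=np.array([-np.sin(a),np.cos(a),0])
for h,colr in((.06,(255,0,0)),(.12,(0,255,0)),(.18,(0,0,255))):
  for L,rad in((0,2),(.08,4)):
    S=e*x[0]+[0,0,h]+lt*L;E=S+e*x[1]*np.sin(jp[1]+x[2])+[0,0,x[1]*np.cos(jp[1]+x[2])]
    b=jp[1]-jp[2]+x[4];W=E+e*x[3]*np.cos(b)-np.array([0,0,x[3]*np.sin(b)])
    pp=[tuple(int(v) for v in proj(sc,k)) for k in(S,E,W)];print(h,L,pp,S,E,W)
    for k in pp: cv2.circle(im,k,rad,colr,1)
cv2.imwrite('pics/sc.png',cv2.resize(im,(768,576)))
```

```text
red n 301 183.98338870431894 199.13953488372093 168 204 185 210
139.5 [168.6534 180.1324] [188.8267 201.5783] armmid [195.1379 198.9147]
145.5 [165.7312 182.877 ] [186.0983 204.4926] armmid [193.6995 200.3223]
151.5 [163.1852 185.8849] [183.7078 207.6854] armmid [192.434  201.8691]
blue [ 265   44   74  104 6789]
hole (298.0108695652174, 133.82065217391303) 92.0 [ 0.6523 -0.0681  0.009 ]
hole (327.5, 123.5) 41.0 [ 0.6861 -0.0503  0.009 ]
hole (272.4625, 122.425) 40.0 [ 0.6188 -0.059   0.009 ]
hole (330.7596899224806, 71.0) 43.0 [0.6778 0.011  0.009 ]
hole (273.75686274509803, 69.64313725490196) 42.5 [0.6105 0.0023 0.009 ]
hole (301.45428571428573, 58.70190476190476) 175.0 [0.6408 0.0193 0.009 ]
upper [ 0.6457 -0.0252  0.1457] 8.34696805053889 448.0
lat [0.08   0.08   0.0805 0.08  ]
[ 0.0001  0.5181 -0.0003  0.4132 -0.1353 -0.2073] [ 0.0006 -0.0002 -0.0001 -0.0003 -0.     -0.      0.      0.    ]
0.06 0 [(66, 313), (93, 160), (265, 127)] [ 0.0001 -0.      0.06  ] [ 0.1817 -0.0561  0.542 ] [ 0.5765 -0.1779  0.5362]
0.06 0.08 [(65, 292), (90, 142), (253, 112)] [0.0237 0.0764 0.06  ] [0.2053 0.0204 0.542 ] [ 0.6001 -0.1015  0.5362]
0.12 0 [(60, 300), (87, 137), (265, 105)] [ 0.0001 -0.      0.12  ] [ 0.1817 -0.0561  0.602 ] [ 0.5765 -0.1779  0.5962]
0.12 0.08 [(59, 279), (85, 120), (253, 91)] [0.0237 0.0764 0.12  ] [0.2053 0.0204 0.602 ] [ 0.6001 -0.1015  0.5962]
0.18 0 [(54, 286), (81, 112), (265, 82)] [ 0.0001 -0.      0.18  ] [ 0.1817 -0.0561  0.662 ] [ 0.5765 -0.1779  0.6562]
0.18 0.08 [(53, 265), (79, 96), (253, 68)] [0.0237 0.0764 0.18  ] [0.2053 0.0204 0.662 ] [ 0.6001 -0.1015  0.6562]
```

View pics/sc.png

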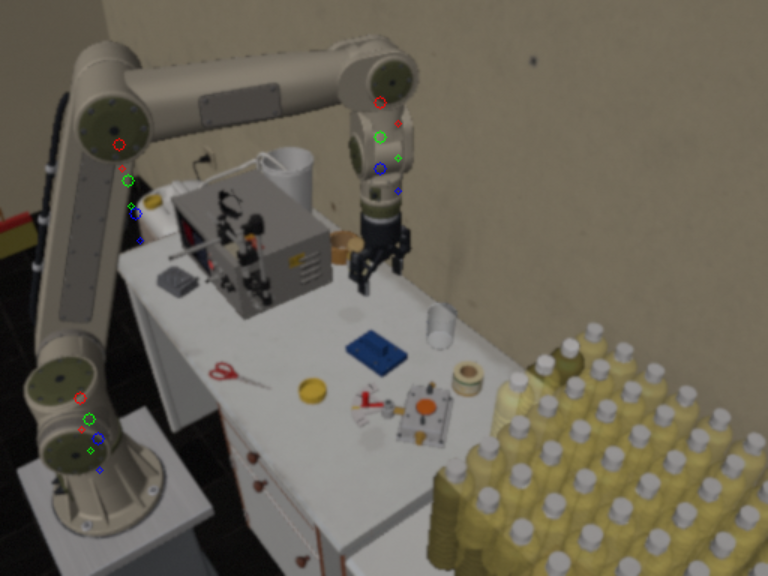

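The arm's forearm is well above the boom, and the lever sits at about 59–60°. Now grasping the rib.

Emit:
jog_arm(increments=[[[0.0925, 0.0755, 0, 0, 0, 0, 0], [0.0925, 0.0755, 0, 0, 0, 0, 0], [0.0925, 0.0755, 0, 0, 0, 0, 0], [0, 0, 0.17, 0, 0, 0, 0], [0, 0, 0.17, 0, 0, 0, 0], [0, 0, 0.17, 0, 0, 0, 0], [0, 0, 0.17, 0, 0, 0, 0], [0, 0, 0.17, 0, 0, 0, 0], [0, 0, 0.09, 0, 0, 0, 0], [0, 0, 0.05, 0, 0, 0, 0], [0, 0, 0, 0, 0, 0, 0], [0, 0, 0, 0, 0, 0, 0]]])

```text
clock: 13.55
tcp_pos: [0.6475, -0.0251, 0.0225]
orientation: [0.001, 0.655, 0.756, 0.0]
wrist_force: [-0.7, 0.5, 0.7]
finger_gap: 0.0853
grip_force: 0.0
```

Emit:
jog_arm(increments=[[[0, 0, 0, 0, 0, 0, 255], [0, 0, 0, 0, 0, 0, 255], [0, 0, 0, 0, 0, 0, 255], [0, 0, 0, 0, 0, 0, 255], [0, 0, 0, 0, 0, 0, 255], [0, 0, 0, 0, 0, 0, 255], [0, 0, 0, 0, 0, 0, 255], [0, 0, 0, 0, 0, 0, 255], [0, 0, 0, 0, 0, 0, 255], [0, 0, 0, 0, 0, 0, 255]]], force=80)

```text
clock: 14.55
tcp_pos: [0.6472, -0.025, 0.0222]
orientation: [0.001, 0.655, 0.756, 0.0]
wrist_force: [-0.9, 0.1, 5.9]
finger_gap: 0.0207
grip_force: 79.7
```

Emit:
jog_arm(increments=[[[0, 0, -0.06, 0, 0, 0, 255], [0, 0, -0.1, 0, 0, 0, 255], [0, 0, -0.1, 0, 0, 0, 255], [0, 0, -0.12, 0, 0, 0, 255], [0, 0, -0.1, 0, 0, 0, 255], [0, 0, -0.07, 0, 0, 0, 255], [0, 0, 0, 0, 0, 0, 255], [0, 0, 0, 0, 0, 0, 255]]])

```text
clock: 15.35
tcp_pos: [0.646, -0.0248, 0.1577]
orientation: [-0.0, 0.655, 0.756, -0.0]
wrist_force: [-0.1, -0.1, -2.9]
finger_gap: 0.0207
grip_force: 78.8
```

Run:
```python
from seg import *
np.set_printoptions(precision=4,suppress=True)
s=env.get_state();print(s['tcp_pos'],s['wrist_force'],s['finger_gap'])
c=cam('wrist');ct=cam('top')
cv2.imwrite('pics/w3.png',np.hstack([cv2.resize(c['pixels'][:,:,::-1],(400,300)),cv2.resize(ct['pixels'][100:244,150:342,::-1],(400,300),interpolation=cv2.INTER_CUBIC)]))
for k in('hole_large','hole_small','rib_top','upper_half'):
  for n,cc in(('wrist',c),('top',ct)):
    for r in spotter.landmark_of(k,n)[:1]: print(k,n,np.round(r['uv'],1),round(r['conf'],2),atz(cc,r['uv'],.137 if k!='rib_top' else .187))
```

```text
[ 0.646  -0.0248  0.1577] [-0.0732 -0.1205 -2.8585] 0.020686303250450722
hole_large wrist [250.6 144.6] 0.57 [0.6379 0.0188 0.137 ]
hole_large top [204.9 173.9] 0.7 [0.6354 0.0202 0.137 ]
hole_small top [238.8 168.9] 0.68 [ 0.6489 -0.0651  0.137 ]
rib_top wrist [249.  270.5] 0.75 [ 0.6436 -0.0235  0.187 ]
rib_top top [220.  167.8] 0.87 [ 0.6447 -0.0241  0.187 ]
upper_half wrist [252.5 228. ] 0.89 [ 0.6454 -0.0259  0.137 ]
upper_half top [229.9 238.2] 0.54 [ 0.4755 -0.046   0.137 ]
```

View pics/w3.png

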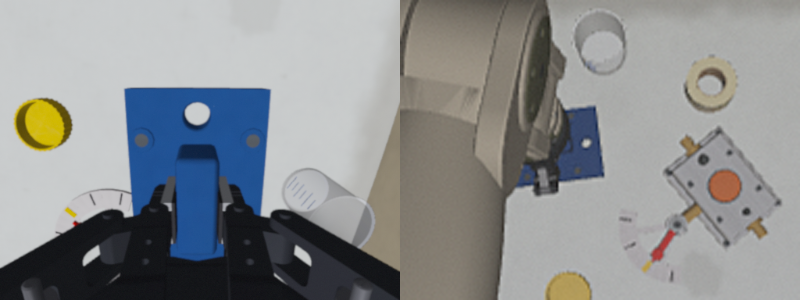

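The wrist view shows the blue half held squarely, with the large hole at (197,113). The top view shows the lower half unobstructed. I'll refine the yaw and the hole offset.

Run:
```python
from seg import *
np.set_printoptions(precision=4,suppress=True)
c=cam('wrist');ct=cam('top');s=env.get_state()
# hole in held part
hsv=cv2.cvtColor(c['pixels'],cv2.COLOR_RGB2HSV)
m=(cv2.inRange(hsv,np.array((100,100,30)),np.array((130,255,255)))==0).astype(np.uint8)
n,l,st,ce=cv2.connectedComponentsWithStats(m);k=l[145,252];print('hole',ce[k],st[k])
Rt=q2R(s['orientation'])
for z in(.0,.018): print('tool frame',z,Rt.T@(atz(c,ce[k],s['tcp_pos'][2]-.0222+z)-s['tcp_pos']))
# dowels
w=cv2.imread('pics/wrist2.png')[:,:,::-1]
cw=dict(c);T=np.eye(4)
tx=np.array([-.1458,.9893,0]);T[:3,:3]=np.c_[tx,[.9893,.1458,0],[0,0,-1]];T[:3,3]=[.6003,-.1016,.2687]
M=T@np.array(c['mount']);cw['R'],cw['t']=M[:3,:3],M[:3,3];cw['pixels']=w
def blob(cc,guess):
    P=cc['pixels'];h=cv2.cvtColor(np.ascontiguousarray(P),cv2.COLOR_RGB2GRAY).astype(float)
    u,v=[int(round(a)) for a in guess];r=9
    win=h[v-r:v+r+1,u-r:u+r+1];wt=np.clip(.6*np.median(win)-win,0,None)
    n,l,st,ce=cv2.connectedComponentsWithStats((wt>0).astype(np.uint8));j=1+np.argmax(st[1:,4]);wt=wt*(l==j)
    ys,xs=np.mgrid[v-r:v+r+1,u-r:u+r+1];return np.array([(wt*xs).sum(),(wt*ys).sum()])/wt.sum(),st[j,4]
D={}
for nm,cc,g in(('top',ct,((295.9,176.3),(317.5,202))),('wrist',cw,((273.5,253.5),(213.5,287)))):
    a,n1=blob(cc,g[0]);b,n2=blob(cc,g[1]);A,B=atz(cc,a,.051),atz(cc,b,.051);d=A-B
    print(nm,a,n1,b,n2,A,B,'len',np.hypot(*d[:2]),'yaw',np.degrees(np.arctan2(d[1],d[0])),'mid',(A+B)/2)
    # block orientation via bright top corners not used
    for x in cent(cc,(4,150,100),(17,255,255),(180,150,360,300))[:1]: print('disc',atz(cc,x[0],.046))
```

```text
hole [252.0137 145.1511] [236 130  33  31 801]
tool frame 0.0 [ 0.0439 -0.0011  0.0222]
tool frame 0.018 [ 0.0463 -0.0011  0.0042]
top [295.069  176.1835] 18 [315.8592 201.1533] 9 [ 0.6417 -0.2113  0.051 ] [ 0.5746 -0.2677  0.051 ] len 0.0875849714073286 yaw 40.079890995255425 mid [ 0.6082 -0.2395  0.051 ]
disc [ 0.6082 -0.2406  0.046 ]
wrist [273.779  252.7828] 113 [214.0268 285.9311] 72 [ 0.6428 -0.2112  0.051 ] [ 0.5755 -0.2682  0.051 ] len 0.08814719640633072 yaw 40.265899792006095 mid [ 0.6091 -0.2397  0.051 ]
disc [ 0.6087 -0.2404  0.046 ]
```

Emit:
jog_arm(increments=[[[-0.104, -0.034, 0, 0, 0, 0, 255], [-0.104, -0.034, 0, 0, 0, 0, 255], [-0.104, -0.034, 0, 0, 0, 0, 255], [-0.104, -0.034, 0, 0, 0, 0, 255], [-0.104, -0.034, 0, 0, 0, 0, 255], [-0.104, -0.034, 0, 0, 0, 0, 255], [-0.104, -0.034, 0, 0, 0, 0, 255], [-0.104, -0.034, 0, 0, 0, 0, 255], [0, 0, 0, 0, 0, 0.0403, 255], [0, 0, 0, 0, 0, 0.0403, 255], [0, 0, 0, 0, 0, 0.0403, 255], [0, 0, 0, 0, 0, 0.0403, 255], [0, 0, 0, 0, 0, 0.0403, 255], [0, 0, 0, 0, 0, 0.0403, 255], [0, 0, 0, 0, 0, 0.0403, 255], [0, 0, 0, 0, 0, 0.0403, 255], [0, 0, 0, 0, 0, 0, 255], [0, 0, 0, 0, 0, 0, 255], [0, 0, 0, 0, 0, 0, 255]]])

```text
clock: 17.85
tcp_pos: [0.6089, -0.2405, 0.1588]
orientation: [0.0, 0.939, 0.344, 0.0]
wrist_force: [-0.6, -0.1, -1.8]
finger_gap: 0.0204
grip_force: 78.6
```

Run:
```python
from seg import *
np.set_printoptions(precision=4,suppress=True)
s=env.get_state();Rt=q2R(s['orientation']);print(s['tcp_pos'],np.degrees(np.arctan2(Rt[1,0],Rt[0,0])),Rt[:,2],s['finger_gap'])
c=cam('wrist')
hsv=cv2.cvtColor(c['pixels'],cv2.COLOR_RGB2HSV)
m=(cv2.inRange(hsv,np.array((100,100,30)),np.array((130,255,255)))==0).astype(np.uint8)
n,l,st,ce=cv2.connectedComponentsWithStats(m);k=l[145,252];print('hole',ce[k],st[k])
x=np.array([np.cos(np.radians(40.2)),np.sin(np.radians(40.2))]);L=np.array([.6086,-.2402])+.044*x
print('pred dowel foot/tip',proj(c,[*L,.04]),proj(c,[*L,.064]))
cv2.imwrite('pics/w4.png',cv2.resize(c['pixels'][90:210,180:340,::-1],(640,480),interpolation=cv2.INTER_CUBIC))
```

```text
[ 0.6089 -0.2405  0.1588] 40.29753121569109 [ 0.0001 -0.0001 -1.    ] 0.020419320586644602
hole [252.1455 145.5265] [236 132  33  29 756]
pred dowel foot/tip [251.6658 127.7348] [251.6712 130.4573]
```

View pics/w4.png

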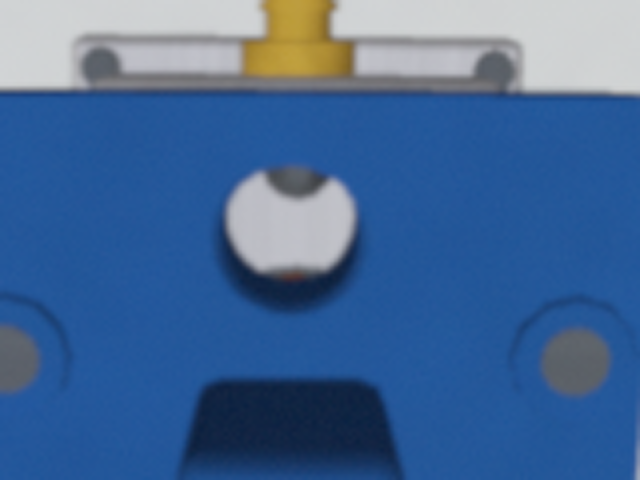

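The hole is a disc at crop (291,222), with the dark dowel peeking in at its top edge (297,178). Laterally the dowel looks offset by a millimetre or two from the hole, so I'll quantify that.

Run:
```python
from seg import *
np.set_printoptions(precision=4,suppress=True)
s=env.get_state();c=cam('wrist');Rt=q2R(s['orientation']);p=s['tcp_pos'];print(c['mount'],c['cx'],c['cy'])
f=lambda u,v,z:Rt.T@(atz(c,(180+u/4,90+v/4),z)-p)
zb=p[2]-.0222
print('screws plate',f(8,360,zb+.018),f(576,360,zb+.018),'hole top rim c',f(291,238,zb+.018))
print('foot screws',f(101,67,.012),f(494,67,.012),'dowel',f(297,178,.05))
print('spigot',f(298,60,.025))
for t in((.044,0,.004),(.044,0,.022),(.044,0,.10)): print(proj(c,p+Rt@np.array(t)))
# edges of plate far side & hole columns
g=cv2.cvtColor(c['pixels'],cv2.COLOR_RGB2HSV);b=(g[...,0]>100)&(g[...,0]<130)&(g[...,1]>100)
for r in(116,120,160,170): x=np.nonzero(b[r,100:400])[0]+100;print(r,x.min(),x.max(),(x.min()+x.max())/2)
```

```text
[[ 0.0008 -0.9648 -0.2628  0.0653]
 [ 1.      0.0006  0.0007 -0.0004]
 [-0.0005 -0.2628  0.9648 -0.1428]
 [ 0.      0.      0.      1.    ]] 251.8342436316339 187.91383662921223
screws plate [ 0.0291 -0.033   0.0042] [0.0292 0.0336 0.0042] hole top rim c [0.0435 0.0002 0.0042]
foot screws [ 0.0599 -0.0409  0.1468] [0.06   0.0449 0.1468] dowel [0.0396 0.0017 0.1088]
spigot [0.0615 0.002  0.1338]
[252.4073 148.4095]
[252.3281 143.3027]
[252.1176 129.7419]
116 160 345 252.5
120 160 345 252.5
160 162 342 252.0
170 163 341 252.0
```

Emit:
jog_arm(increments=[[[0, 0.002, 0.06, 0, 0, 0, 255], [0, 0.002, 0.08, 0, 0, 0, 255], [0, 0, 0.08, 0, 0, 0, 255], [0, 0, 0.045, 0, 0, 0, 255], [0, 0, 0, 0, 0, 0, 255], [0, 0, 0, 0, 0, 0, 255], [0, 0, 0, 0, 0, 0, 255]]])

```text
clock: 18.65
tcp_pos: [0.6104, -0.2416, 0.0939]
orientation: [0.001, 0.939, 0.344, 0.001]
wrist_force: [-0.3, -0.3, -2.9]
finger_gap: 0.0208
grip_force: 78.7
```

Run:
```python
from seg import *
np.set_printoptions(precision=4,suppress=True)
s=env.get_state();c=cam('wrist');p=s['tcp_pos'];print(p,s['wrist_force'])
Rt=q2R(s['orientation'])
print('hole mouth c top/bot',proj(c,p+Rt@np.array((.044,0,.004))),proj(c,p+Rt@np.array((.044,0,.022))),'dowel if centred tip/shoulder',proj(c,[*(p+Rt@np.array((.044,0,0)))[:2],.064]),proj(c,[*(p+Rt@np.array((.044,0,0)))[:2],.052]))
cv2.imwrite('pics/w5.png',cv2.resize(c['pixels'][110:170,212:292,::-1],(640,480),interpolation=cv2.INTER_CUBIC))
```

```text
[ 0.6104 -0.2416  0.0939] [-0.2796 -0.3268 -2.9391]
hole mouth c top/bot [252.4031 148.409 ] [252.3244 143.3023] dowel if centred tip/shoulder [252.1749 141.4182] [252.0973 138.8294]
```

View pics/w5.png

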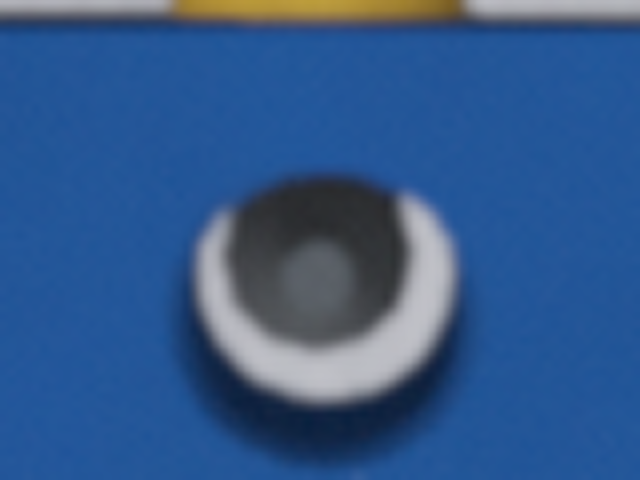

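The dowel tip at crop (318,275) lies inside the hole, which is centred near (326,270). I correct by about 1.2 mm along -x and 0.7 mm along -y, then lower slowly.

Emit:
jog_arm(increments=[[[-0.005, -0.003, 0, 0, 0, 0, 255], [0, 0, 0, 0, 0, 0, 255], [0, 0, 0.02, 0, 0, 0, 255], [0, 0, 0.02, 0, 0, 0, 255], [0, 0, 0.015, 0, 0, 0, 255], [0, 0, 0.01, 0, 0, 0, 255], [0, 0, 0, 0, 0, 0, 255], [0, 0, 0, 0, 0, 0, 255]]])

```text
clock: 19.5
tcp_pos: [0.6081, -0.2414, 0.0762]
orientation: [-0.0, 0.939, 0.344, -0.0]
wrist_force: [0.7, 0.1, -2.4]
finger_gap: 0.0207
grip_force: 78.7
```

Emit:
jog_arm(increments=[[[0, 0, 0.01, 0, 0, 0, 255], [0, 0, 0.01, 0, 0, 0, 255], [0, 0, 0.008, 0, 0, 0, 255], [0, 0, 0, 0, 0, 0, 255], [0, 0, 0, 0, 0, 0, 255]]])

```text
clock: 20.0
tcp_pos: [0.6081, -0.2415, 0.0693]
orientation: [0.0, 0.939, 0.343, -0.0]
wrist_force: [0.2, 0.5, -2.2]
finger_gap: 0.0207
grip_force: 78.7
```

Emit:
jog_arm(increments=[[[0, 0, 0.008, 0, 0, 0, 255], [0, 0, 0.008, 0, 0, 0, 255], [0, 0, 0.008, 0, 0, 0, 255], [0, 0, 0, 0, 0, 0, 255], [0, 0, 0, 0, 0, 0, 255], [0, 0, 0, 0, 0, 0, 255]]])

```text
clock: 20.6
tcp_pos: [0.6083, -0.2416, 0.0648]
orientation: [0.001, 0.939, 0.344, 0.0]
wrist_force: [-2.5, 0.9, 5.8]
finger_gap: 0.0208
grip_force: 80.0
```

Emit:
jog_arm(increments=[[[0, 0, 0.008, 0, 0, 0, 255], [0, 0, 0.008, 0, 0, 0, 255], [0, 0, 0, 0, 0, 0, 255], [0, 0, 0, 0, 0, 0, 255], [0, 0, 0, 0, 0, 0, 255]]])

```text
clock: 21.1
tcp_pos: [0.6084, -0.2416, 0.0622]
orientation: [0.001, 0.939, 0.344, 0.001]
wrist_force: [-4.8, 1.9, 13.7]
finger_gap: 0.0205
grip_force: 80.9
```

Emit:
jog_arm(increments=[[[0, 0, 0.008, 0, 0, 0, 255], [0, 0, 0, 0, 0, 0, 255], [0, 0, 0, 0, 0, 0, 255], [0, 0, 0, 0, 0, 0, 255]]])

```text
clock: 21.5
tcp_pos: [0.6084, -0.2416, 0.0621]
orientation: [0.001, 0.939, 0.344, 0.001]
wrist_force: [-8.7, 3.1, 22.9]
finger_gap: 0.0203
grip_force: 82.3
```

Emit:
jog_arm(increments=[[[0, -0.003, 0, 0, 0, 0, 255], [0, -0.002, 0, 0, 0, 0, 255], [0, 0, 0, 0, 0, 0, 255], [0, 0, 0, 0, 0, 0, 255], [0, 0, 0, 0, 0, 0, 255], [0, 0, 0, 0, 0, 0, 255]]])

```text
clock: 22.1
tcp_pos: [0.6084, -0.2415, 0.0621]
orientation: [0.002, 0.939, 0.343, 0.001]
wrist_force: [-6.4, -0.5, 21.0]
finger_gap: 0.0208
grip_force: 82.0
```

Run:
```python
from seg import *
s=env.get_state();c=cam('wrist');sc=cam('scene');print(s['tcp_pos'],q2R(s['orientation'])[:,2],s['wrist_force'],s['ft_torque'])
cv2.imwrite('pics/w6.png',np.hstack([cv2.resize(c['pixels'][:,:,::-1],(400,480)),cv2.resize(sc['pixels'][200:320,220:320,::-1],(400,480),interpolation=cv2.INTER_CUBIC)]))
```

```text
[ 0.60839497 -0.24154928  0.06213727] [ 0.00421143 -0.00332198 -0.99998561] [-6.42922744 -0.54294018 20.95096214] [ 0.54462049  1.66190298 -0.00844051]
```

View pics/w6.png

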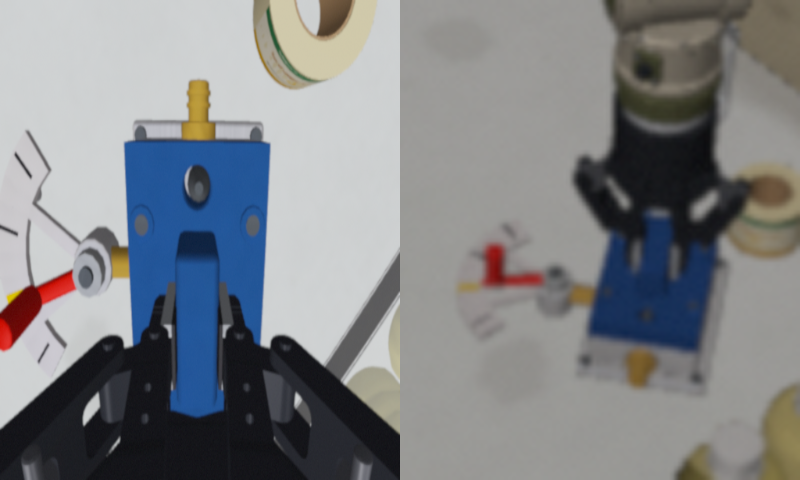

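The blue half is seated flush, with the dowel visible in the large hole at (197,184). The lever points at the yellow mark, and the clamp force is steady at about 21 N. Handing in.

```bash
python3 -c "
from workcell import ticket
print(ticket.hand_in())"
```

```text
the job is handed in; nothing more can be done
None
```

I handed the job in with the vent lever at the yellow mark (about 60° by my estimate) and the upper half on both dowels, held pressed flush at about 21 N. The bystanders were left where they stood. The hand-in returned no verdict.

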